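# Snap a forming stake into the bench holder and proof-pull it

## Robot

A 7-joint arm with a two-finger parallel gripper is mounted at the origin on the work surface. World frame = base frame: x ahead of the robot, y to its left, z up, the work surface at z = 0. Lengths are in m, angles in rad, forces in N, time in s.
With the tool pointing down it reaches from about 0.4 to 0.925 m from the base axis. Payload 4.1 kg.
Tool frame: the origin (TCP) lies on the centre line of the jaws, within the pads' length; the fingertips stand 8 mm ahead of it and the grasp point (between the pads) lies 11 mm behind it (nose_length is the distance from the TCP to the fingertips, in m); x points along the fingers, y is the direction in which the jaws open and shut, and the axes are right-handed (so a half turn about x gives the same grasp; the last joint's range is limited). The gripper opens to 85 mm and grips with 20 to 120 N. Pads are 22 mm wide; open, the fingers measure 114 mm over their backs; the gripper's body (76 mm by 85 mm) begins 54 mm behind the grasp point. The pads swing forward as they close: fully open they stand 13 mm farther back than shut.
Start: joints at [1.008, 0.398, 0.045, 1.537, -0.019, 1.207, -0.051], TCP at [0.291, -0.581, 0.239] pointing down, gripper open.
Joint ranges: [-2.82, 2.82], [-0.49, 2.23], [-1.37, 1.46], [0, 2.46], [-1.36, 4.5], [0.23, 2], [-2.94, 2.94]. Speed limits (rad/s): [2.57, 2.57, 3.14, 3.14, 3.14, 3.14, 3.14].

## Interface

Orientations are given as a 3x3 rotation matrix whose columns are the frame's x, y, z axes.
In Python, from cell import observe, snapshot, hand_in, masks_of, landmark_of, nose_length gives the robot as it stands.
- The arm moves only by the tool arm_command, never from a script. Its argument "targets" is one flat list of numbers, 4 for each row, row after row: the shift along the tool's x, y, z as a fraction of full scale, then the turn about the tool's x as a fraction of full scale. A call has exactly 5 rows; each row is the pose to reach, as a shift and turn from the pose commanded when the call began, along the tool's axes at that moment; what a row does not reach only later rows make up. Full scale, the value 1, is 10 cm for a shift and 90 degrees for a turn. A row lasts 1/10 s, in which the tool goes at most 50 mm and 8.59 degrees, less where a joint would pass 70% of its speed; a pose out of reach is approached as far as the arm can. A call with a number of a shift or a turn outside -1 to 1 is refused whole. A call with a gripper value outside its range is refused whole. "hand" is the opening, from 0 (shut) to 1 (fully open), set as the call begins (left out, the last holds). The fingers move at their own pace and stop on an object; "squeeze" is the grip in N (left out, the last holds). Time passes only in rows, so rows that repeat a pose let the fingers close, or fill a call up. It gives the time, the measured TCP pose, the force and the opening at its end, in the units of the state.
- observe(): the state, without advancing time (a new reading comes with each control period).
- snapshot(name): name is "scene" or "top"; returns a dict with "img" (480x640x3 uint8, blue, green, red), "intrinsics" (3x3 intrinsics, pixels), "world_from_camera" (4x4, takes a point from camera to world coordinates). Camera axes: x right, y up, looking along -z (the intrinsics and any distortion apply to the point x, -y, -z); pixel columns grow to the right and rows downward; lengths in m; the calibration is good to about 2 mm. A picture is of the moment at which its call begins. There is no depth.
- hand_in(): hands the job in, once; it reports no verdict.
Trained networks look in the newest picture that a camera, given by its name, has taken for a name from the list of things; names that differ only in an ending like _2 or _b are one class to them, and where a whole thing is asked for, a point or a joint stands for the part that bears it (a point fixed in the world has none). Each returns a list of dicts, best first, with "score" (0 to 1); they miss things now and then, are a little off and sometimes report something else, mostly with a low value. They report only what shows in the picture. A call takes as long as a camera call. They do not tell look-alikes from the thing itself.
- masks_of(camera, query): "region" (480x640 bool, what is visible of it).
- landmark_of(camera, query): "centre" ([x, y, z] in m, in the coordinates of the camera as it stood for that picture, good to about 4 mm: a listed point, or the origin of a listed thing).
The state is a dict: "time_s": time; "joint_pos": joint angles; "joint_vel": joint speeds; "joint_torque": joint torques, N m; "eef_pos": TCP position; "tcp_rot": TCP orientation; "force": force on the tool from outside, world axes, zero at the start; "ft_torque": the same for the moment, N m; "finger_gap": finger opening in m.
Only numpy, scipy, OpenCV 4.12 (cv2) and the standard library are available. Lean on these libraries where they do the work, as an engineer would, in place of code of your own. Each camera call takes 0.05 s, during which the arm holds its last target.

## Task

Take the ball-headed steel stake out of the wooden rack and press it, without forcing (under 30 newtons), into the socket of the bench holder until it snaps in and its collar sits fully home on the socket. Then prove that it holds: pull straight up on the stake with slowly rising force, stop at about 12 newtons (at least 10, never more than 16), and keep that pull for about a second. Ease it back down until the collar is home again and let go, leaving the stake upright, and leave everything else as it is.

Things in the scene. Friction and masses are not known exactly. Their poses are not given: they have to be found in the camera images.
- ball_stake: Steel stake with a ball head, round about its z axis, 94 mm tall, about 0.18 kg, starts upright in one of the rack holes. Origin: centre of the shank's lower tip, z up. From the tip: shank 14 mm thick, 34 mm long (tapered to 8 mm over its lowest 7.5 mm; a groove 9 mm thick at 10.4 to 26.5 mm); collar 30 mm wide, 34 to 39 mm; grip barrel 24 mm thick, 39 to 70 mm; ball head 21 mm wide.
- ball_stake_collar (a point): Centre of the underside of the ball_stake's collar, 34 mm above the shank tip; axes as the stake.
- ball_stake_grip (a point): Point on the ball_stake's axis at the height to grip, 61 mm above the shank tip and 22 mm above the collar's upper side.
- cone_stake: Steel stake with a pointed cone head. Its shank, collar and grip barrel have the same shape and size as ball_stake's. Stands upright in another hole of the rack; leave alone. Origin: centre of the shank's lower tip, z up.
- anvil_stake: Steel stake with a small square flat head, 20 mm. Its shank, collar and grip barrel have the same shape and size as ball_stake's. Stands upright in another hole of the rack; leave alone. Origin: centre of the shank's lower tip, z up.
- rack: Fixed wooden rack, 56 x 216 x 40 mm (x, y, z), origin at the centre of its underside. Three vertical holes 17 mm wide, 37 mm deep, in a row along its y axis at -75, 0 and +75 mm; a stake stands in each with its collar resting on the top face.
- holder: Fixed bench holder, origin at the centre of its underside. Steel foot 100 x 84 x 12 mm, grey column 60 mm wide up to 40 mm, aluminium socket block 50 x 50 mm from 40 to 80 mm height, with brass caps sticking out 6 mm on its +y and -y sides.
- socket_mouth (a point): Centre of the bore's mouth in the socket block's flat rigid upper face, 80 mm above the table, z up. Vertical through bore 17 mm wide, small chamfer. Two hidden sprung balls in the bore snap into the stake's groove: passing them takes up to about 15 N of pressing, felt with the collar about 20 to 4 mm above the face; after the snap the collar goes down freely to the face.
- gauge (a joint): Lift in m of the hidden detent cartridge on its spring, 0 at rest. The depth it is set at differs each time and cannot be seen: the snapped stake slides up freely by 1 to 9 mm before the balls catch it. From then on the cartridge starts to lift at about 2.5 N plus the stake's weight (about 2 N), 1 mm for each further 16 N. The balls let go at 20 N or more. Readings are too noisy to judge the pull by.
- hammer: Bystander: small hammer lying flat beyond the rack and holder, 220 mm long.
- graver: Bystander: slim hand tool with handle lying flat on the right, 170 mm long.
- loupe: Bystander: black round loupe, 34 mm wide, 30 mm tall, near the robot.
- bangle: Bystander: brass bangle lying flat, 68 mm wide, 10 mm high, near the robot.
- band: Bystander: small steel ring band lying flat, 23 mm wide, beyond the rack and holder.
- jar: Bystander: amber jar with steel cap, 48 mm wide, 55 mm tall.
There are look-alikes about, which are no part of the job. What is shaped like the ball_stake but yellow is not meant. Several things have the shape of the holder; the one meant has the colours described above.

How it is judged:
On the way, in this order (a step that is already met when the one before it is completed fails the run):
1. the ball-headed stake is snapped in, its collar home on the socket (z of ball_stake_collar in the frame of socket_mouth below 0.0025 m and horizontal distance between ball_stake_collar and socket_mouth below 0.0025 m and angle between ball_stake's own z axis and vertical below 0.06 rad), for 0.2 s.
2. the seated stake is pulled up with at least about 10 N, the pull kept for half a second, the fingers on the stake and not on the holder (value of joint gauge above 0.00025 m and contact force between the fingers and ball_stake above 0.5 N and contact force between each of the arm, the fingers and holder below 0.5 N and z of ball_stake_collar in the frame of socket_mouth below 0.013 m and horizontal distance between ball_stake_collar and socket_mouth below 0.0025 m and angle between ball_stake's own z axis and vertical below 0.06 rad), for 0.5 s.
At the end, for the whole second after the job is handed in: The ball-headed stake is still snapped into the socket, its collar home: collar underside within 2.5 mm of the socket's face, centred within 2.5 mm, upright within 0.06 rad, at rest and released; the detent cartridge is back at rest within 0.15 mm (all of step 1 and value of joint gauge below 0.00015 m and linear speed of ball_stake below 0.02 m/s); the robot touches nothing.
It fails at once if pulled too hard: the detent cartridge is lifted more than 0.78 mm (over about 16 N) (value of joint gauge above 0.00078 m).
It fails at once if yanked: the detent cartridge rises faster than 20 mm/s (velocity of joint gauge above 0.02 m/s).
It fails at once if forced: the contact forces between stake and holder (press and side wedging together) pass 60 N (contact force between ball_stake and holder above 60 N).
It fails at once if another stake or a bystander is moved more than 20 mm (distance of any of cone_stake, anvil_stake, hammer, graver, loupe, bangle, band, jar from where it was at the start of the episode above 0.02 m).
It also fails if it takes over 67 s, if anything falls off the work surface, if the arm or the gripper's body presses on something with over 40 N, if the wrist force passes 120 N, or if a joint passes its speed limit or range.

## Working session

There is one attempt and no reset: what is moved stays moved. The work goes in short steps, Python scripts to look and compute and a tool call to move; the robot and the scene stay as the last step left them, time stands still between calls to the robot, and variables do not carry over. Pictures are saved under pics/ and viewed, and the job is handed in when it is done.

Besides the shell and the picture viewer there is one more tool, called after "Emit:" by a JSON object that holds its "api" and its "payload". arm_command: Moves the arm, as the interface text tells. Its arguments: {"type":"object","properties":{"targets":{"type":"array","items":{"type":"number","minimum":-1,"maximum":1}},"hand":{"type":"number"},"squeeze":{"type":"number"}},"required":["targets"]}

```bash
ls; mkdir -p pics; python3 - <<'E'
from cell import *
import cv2
o=observe()
for k,v in o.items(): print(k,v)
print(nose_length if not callable(nose_length) else nose_length())
for n in("scene","top"):
    s=snapshot(n); cv2.imwrite(f"pics/{n}0.png",s["img"]); print(n,s["intrinsics"],s["world_from_camera"],s.keys())
E
```

```text
pics
time_s 0.0
joint_pos [ 1.00801568  0.39922951  0.04499843  1.53790257 -0.01870984  1.20691604
 -0.0506909 ]
joint_vel [ 0.00054874 -0.00107701 -0.00019197 -0.00013755  0.00044747  0.00045479
  0.00069615]
joint_torque [-3.51548997e-04 -4.75115240e+01  1.36483088e+00 -2.54220772e+01
  1.17030673e-02  9.43723455e-03 -1.00179960e-05]
eef_pos [ 0.2905221  -0.58074853  0.23822846]
tcp_rot [[-1.01452732e-03  4.47465654e-01 -8.94300542e-01]
 [ 1.76332293e-03 -8.94298811e-01 -4.47466788e-01]
 [-9.99997931e-01 -2.03090793e-03  1.18264126e-04]]
force [ 0.07178949 -0.18222459  0.45248357]
ft_torque [-0.00488237 -0.02027712 -0.04434806]
finger_gap 0.08552975358590952
0.008
scene [[453.12023765   0.         317.84606393]
 [  0.         453.12023765 238.49969957]
 [  0.           0.           1.        ]] [[-0.87859575 -0.36918432  0.30293967  0.89968317]
 [ 0.47753782 -0.67224211  0.565728    0.53539417]
 [-0.0052091   0.64171137  0.76692854  0.86669121]
 [ 0.          0.          0.          1.        ]] dict_keys(['img', 'intrinsics', 'world_from_camera'])
top [[486.62787233   0.         334.21052306]
 [  0.         486.62787233 238.16447608]
 [  0.           0.           1.        ]] [[-0.01351329  0.993911   -0.10935412  0.44757632]
 [-0.99990409 -0.01310036  0.00449361 -0.05561317]
 [ 0.00303367  0.10940436  0.9939927   1.12944464]
 [ 0.          0.          0.          1.        ]] dict_keys(['img', 'intrinsics', 'world_from_camera'])
```

View pics/scene0.png

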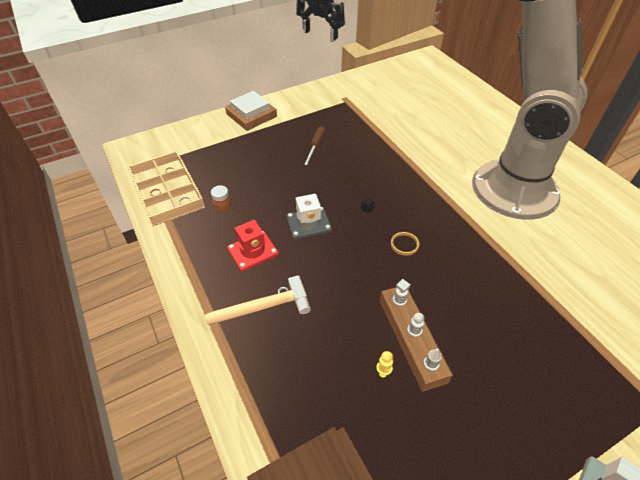

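View pics/top0.png

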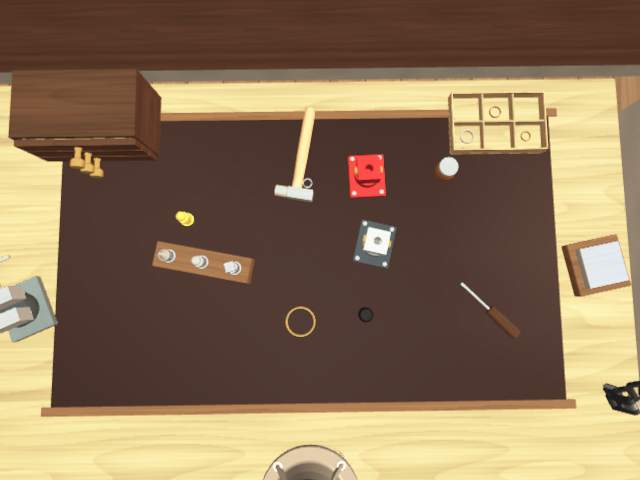

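```bash
cat > h.py <<'E'
from cell import *
import numpy as np, cv2
def proj(s,p):
    W=s["world_from_camera"]; q=np.linalg.inv(W)@np.r_[p,1]
    K=s["intrinsics"]; return np.array([K[0,0]*q[0]/-q[2]+K[0,2], K[1,1]*(-q[1])/-q[2]+K[1,2]])
def ray(s,u,v):
    K=s["intrinsics"];W=s["world_from_camera"]
    d=np.array([(u-K[0,2])/K[0,0],-(v-K[1,2])/K[1,1],-1.]); return W[:3,3],W[:3,:3]@d
def onz(s,u,v,z):
    c,d=ray(s,u,v); return c+d*(z-c[2])/d[2]
def lm(cam,q,s):
    for r in landmark_of(cam,q):
        w=(s["world_from_camera"]@np.r_[r["centre"],1])[:3]
        print(cam,q,round(r["score"],2),w.round(4),proj(s,w).round(0))
E
python3 - <<'E'
from h import *
for n in("scene","top"):
    s=snapshot(n)
    for q in("ball_stake","ball_stake_grip","ball_stake_collar","socket_mouth","holder","rack","cone_stake","anvil_stake"): lm(n,q,s)
E
```

```text
scene ball_stake 0.78 [6.142e-01 2.700e-01 6.000e-04] [383. 375.]
scene ball_stake 0.75 [0.5199 0.2376 0.0077] [412. 340.]
scene ball_stake 0.52 [ 4.044e-01 -4.153e-01 -4.000e-04] [313. 150.]
scene ball_stake_grip 0.8 [0.5213 0.2322 0.0689] [415. 323.]
scene ball_stake_grip 0.64 [0.6175 0.2685 0.0604] [384. 362.]
scene ball_stake_collar 0.78 [0.5156 0.2333 0.0398] [415. 330.]
scene ball_stake_collar 0.53 [0.6142 0.2685 0.0358] [384. 367.]
scene socket_mouth 0.76 [ 0.5567 -0.1558  0.0781] [308. 203.]
scene socket_mouth 0.7 [ 0.7191 -0.1388  0.0828] [248. 231.]
scene holder 0.85 [ 0.7162 -0.1412  0.0057] [253. 251.]
scene holder 0.74 [ 0.5539 -0.1525  0.0032] [310. 224.]
scene rack 0.75 [0.5129 0.2335 0.0036] [413. 338.]
scene rack 0.24 [0.5216 0.2343 0.0062] [410. 339.]
scene cone_stake 0.53 [0.529  0.3071 0.0055] [429. 370.]
scene cone_stake 0.29 [ 0.5548 -0.1567  0.0022] [309. 224.]
scene anvil_stake 0.54 [ 0.7243 -0.327   0.005 ] [222. 204.]
scene anvil_stake 0.52 [0.5023 0.1571 0.0069] [397. 307.]
top ball_stake 0.71 [0.6161 0.2744 0.0014] [191. 221.]
top ball_stake 0.58 [ 0.4032 
[... 256 characters left out ...]
.]
top ball_stake_collar 0.75 [0.6087 0.274  0.0365] [186. 222.]
top ball_stake_collar 0.74 [ 0.4073 -0.4094  0.0026] [487. 307.]
top ball_stake_collar 0.6 [0.5187 0.2386 0.0437] [200. 261.]
top socket_mouth 0.91 [ 0.7202 -0.1351  0.0815] [367. 167.]
top socket_mouth 0.82 [ 0.5543 -0.1548  0.0821] [378. 241.]
top socket_mouth 0.31 [0.7734 0.0168 0.0055] [300. 154.]
top holder 0.79 [ 0.7178 -0.1378  0.0008] [366. 176.]
top holder 0.7 [ 5.537e-01 -1.487e-01 -3.000e-04] [372. 245.]
top rack 0.68 [ 0.5217  0.2391 -0.0006] [205. 261.]
top cone_stake 0.72 [0.5324 0.3107 0.0068] [174. 257.]
top cone_stake 0.23 [0.3769 0.0187 0.0011] [301. 323.]
top anvil_stake 0.6 [0.5087 0.1613 0.003 ] [239. 266.]
```

```bash
python3 - <<'E'
import cv2,numpy as np
a=cv2.imread("pics/scene0.png");b=cv2.imread("pics/top0.png")
f=lambda i,x,y,w,h:cv2.resize(i[y:y+h,x:x+w],(400,300),interpolation=cv2.INTER_CUBIC)
o=np.vstack([np.hstack([f(a,365,270,100,75) if 0 else f(a,360,275,120,90),f(b,145,220,120,90)]),np.hstack([f(a,270,180,80,60),f(b,335,210,80,60)])])
cv2.imwrite("pics/crop.png",o)
E
```

```text
(no output)
```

View pics/crop.png

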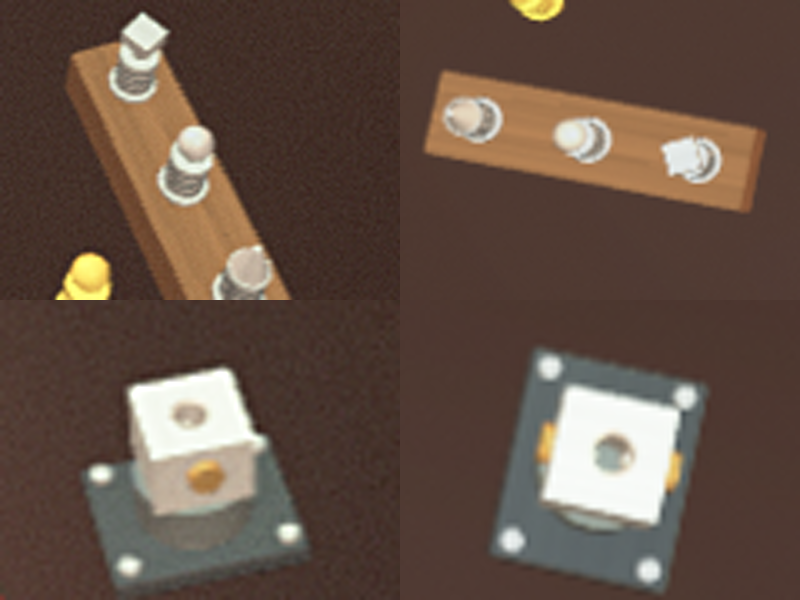

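Candidates for the stake (scene px): yellow one (386,363), anvil (402,292), ball (417,323) and cone (433,358). I choose the middle grey ball-headed one. Holders: the red one (250,240) is not meant; the grey one with the aluminium block and brass caps (308,208) is.

```bash
python3 - <<'E'
from h import *
S={n:snapshot(n) for n in("scene","top")}
def tri(pa,pb,z):
    A=[];
    c1,d1=ray(S["scene"],*pa);c2,d2=ray(S["top"],*pb)
    t=np.linalg.lstsq(np.c_[d1,-d2],c2-c1,rcond=None)[0]
    print("tri",(c1+t[0]*d1).round(4),(c2+t[1]*d2).round(4),"onz",onz(S["scene"],*pa,z)[:2].round(4),onz(S["top"],*pb,z)[:2].round(4))
tri((418.8,317.3),(196.6,260.5),.0895)
tri((308,203),(377.6,240.8),.08)
# collar ring masks
for n,s in S.items():
    for q in("ball_stake","socket_mouth","holder","rack"):
        for r in masks_of(n,q):
            ys,xs=np.where(r["region"]); print(n,q,round(r["score"],2),len(xs),xs.mean().round(1),ys.mean().round(1),xs.min(),xs.max(),ys.min(),ys.max())
# top corners of rack and socket block in 'top' crop
for c in [(443,70),(765,130),(750,212),(425,152)]: print("rack",onz(S["top"],(c[0]-400)*.3+145,c[1]*.3+220,.04).round(4))
for c in [(567,386),(680,405),(660,524),(543,500)]: print("blk",onz(S["top"],(c[0]-400)/5+335,(c[1]-300)/5+210,.08).round(4))
for c in [(128,385),(232,368),(255,445),(145,465)]: print("blkS",onz(S["scene"],c[0]/5+270,(c[1]-300)/5+180,.08).round(4))
def fg(p): 
    for n in S: print(n,proj(S[n],p).round(1))
E
```

```text
tri [0.5172 0.234  0.0924] [0.5177 0.2336 0.0923] onz [0.5158 0.2329] [0.5178 0.2344]
tri [ 0.5564 -0.1546  0.0803] [ 0.556  -0.1544  0.0803] onz [ 0.5563 -0.1549] [ 0.556  -0.1544]
scene ball_stake 0.66 288 415.4 325.0 407 423 313 336
scene ball_stake 0.58 313 384.5 364.0 376 392 351 376
scene socket_mouth 0.95 1533 250.8 246.1 227 277 221 270
scene socket_mouth 0.79 1314 307.9 218.0 287 331 194 238
scene holder 0.95 1334 307.8 218.1 287 330 194 239
scene holder 0.77 1577 250.6 246.0 227 277 220 271
scene rack 0.7 2524 413.8 342.5 380 450 289 390
top ball_stake 0.69 189 200.1 261.6 191 208 256 268
top ball_stake 0.69 173 232.7 267.2 225 240 261 274
top ball_stake 0.62 172 184.4 218.1 176 192 212 225
top socket_mouth 0.87 1584 374.5 244.0 353 396 220 268
top socket_mouth 0.86 1514 366.6 176.1 348 385 155 197
top holder 0.92 1472 374.4 244.2 354 394 221 267
top holder 0.55 1519 366.3 176.3 348 385 155 198
top rack 0.63 1931 204.5 262.5 153 254 242 283
rack [0.5662 0.3359 0.04  ]
rack [0.5228 0.1187 0.04  ]
rack [0.4681 0.1285 0.04  ]
rack [0.5111 0.3465 0.04  ]
blk [ 0.586  -0.1351  0.08  ]
blk [ 0.5771 -0.184   0.08  ]
blk [ 0.5253 -0.174   0.08  ]
blk [ 0.5364 -0.1236  0.08  ]
blkS [ 0.5734 -0.1878  0.08  ]
blkS [ 0.5231 -0.1736  0.08  ]
blkS [ 0.5383 -0.1222  0.08  ]
blkS [ 0.5905 -0.1359  0.08  ]
```

```bash
cat >> h.py <<'E'
STK=np.array([.517,.2337]); MTH=np.array([.556,-.1545]); YAW=-11.2
def need(p,yaw=None,R=None,eef=None):
    o=observe(); R=o["tcp_rot"] if R is None else R; e=o["eef_pos"] if eef is None else eef
    d=R.T@(np.array(p)-e)
    out="shift/0.1: %s"%(d/.1).round(3)
    if yaw is not None:
        cur=np.degrees(np.arctan2(R[1,1],R[0,1])); dd=(yaw-cur+180)%360-180; out+=" turn/90 %.3f"%(-dd/90)
    print(out,"eef",e.round(4),"t",round(o["time_s"],2),"F",o["force"].round(2),"gap",round(o["finger_gap"],4),"x",R[:,0].round(4))
E
python3 - <<'E'
from h import *
need([.45,-.15,.24],YAW); need([*STK,.2],YAW)
E
```

```text
shift/0.1: [-0.007 -3.145 -3.354] turn/90 -0.580 eef [ 0.2908 -0.5813  0.2393] t 1.5 F [-1.08  0.36  0.38] gap 0.0856 x [ 0.e+00 -1.e-04 -1.e+00]
shift/0.1: [ 0.393 -6.277 -5.67 ] turn/90 -0.580 eef [ 0.2908 -0.5813  0.2393] t 1.5 F [-1.08  0.36  0.38] gap 0.0856 x [ 0.e+00 -1.e-04 -1.e+00]
```

Emit:
{"api": "arm_command", "payload": {"targets": [0,-0.12,-0.14,0,0,-0.33,-0.36,0,0,-0.55,-0.58,0,0,-0.76,-0.8,0,0,-0.97,-1,0], "hand": 1}}

```text
time_s: 2.0
eef_pos: [0.3374, -0.4485, 0.2394]
tcp_rot: [[0.0, 0.448, -0.894], [-0.0, -0.894, -0.448], [-1.0, 0.0, -0.0]]
force: [0.2, 0.5, -0.2]
finger_gap: 0.0856
```

Emit:
{"api": "arm_command", "payload": {"targets": [0,-0.2,-0.2,0,0,-0.4,-0.4,0,0,-0.6,-0.6,0,0,-0.8,-0.8,0,0,-1,-1,0]}}

```text
time_s: 2.5
eef_pos: [0.3818, -0.3146, 0.2395]
tcp_rot: [[0.0, 0.447, -0.894], [-0.0, -0.894, -0.447], [-1.0, 0.001, -0.0]]
force: [0.9, 0.2, 0.0]
finger_gap: 0.0852
```

Emit:
{"api": "arm_command", "payload": {"targets": [0,-0.2,-0.2,0,0,-0.4,-0.4,0,0,-0.6,-0.6,0,0,-0.8,-0.8,0,0,-1,-1,0]}}

```text
time_s: 3.0
eef_pos: [0.4265, -0.1804, 0.2396]
tcp_rot: [[0.001, 0.447, -0.894], [-0.0, -0.894, -0.447], [-1.0, 0.001, -0.0]]
force: [-0.2, -0.1, -0.1]
finger_gap: 0.0855
```

Emit:
{"api": "arm_command", "payload": {"targets": [0,-0.2,-0.18,0,0,-0.4,-0.36,0,0,-0.6,-0.54,0,0,-0.8,-0.72,0,0,-1,-0.9,0]}}

```text
time_s: 3.5
eef_pos: [0.4622, -0.0508, 0.2395]
tcp_rot: [[0.001, 0.447, -0.894], [-0.0, -0.894, -0.447], [-1.0, 0.001, -0.0]]
force: [0.0, -0.7, -0.1]
finger_gap: 0.0853
```

Emit:
{"api": "arm_command", "payload": {"targets": [0,-0.2,-0.18,0,0,-0.4,-0.36,0,0,-0.6,-0.54,0,0,-0.8,-0.72,0,0,-1,-0.9,0]}}

```text
time_s: 4.0
eef_pos: [0.498, 0.0789, 0.2395]
tcp_rot: [[0.001, 0.447, -0.894], [-0.0, -0.894, -0.447], [-1.0, 0.0, -0.0]]
force: [0.4, 0.2, -0.4]
finger_gap: 0.0852
```

Emit:
{"api": "arm_command", "payload": {"targets": [0,-0.2,-0.16,-0.05,0,-0.4,-0.32,-0.14,0,-0.6,-0.48,-0.23,0,-0.8,-0.64,-0.32,0,-1,-0.8,-0.4]}}

```text
time_s: 4.5
eef_pos: [0.5247, 0.2044, 0.2393]
tcp_rot: [[0.0, 0.891, -0.453], [-0.0, -0.453, -0.891], [-1.0, 0.0, 0.0]]
force: [0.7, -0.1, 0.6]
finger_gap: 0.0857
```

```bash
python3 - <<'E'
from h import *
need([*STK,.13],YAW); print(observe()["joint_pos"].round(3))
E
```

```text
shift/0.1: [ 1.093 -0.202 -0.226] turn/90 -0.175 eef [0.5247 0.2044 0.2393] t 4.5 F [ 0.66 -0.12  0.57] gap 0.0857 x [ 2.e-04 -1.e-04 -1.e+00]
[ 0.06   0.288 -0.618  1.734  0.18   1.176 -1.078]
```

Emit:
{"api": "arm_command", "payload": {"targets": [0.2,-0.05,-0.05,-0.05,0.4,-0.1,-0.1,-0.1,0.6,-0.15,-0.16,-0.15,0.8,-0.2,-0.22,-0.175,0.9,-0.2,-0.226,-0.175]}}

```text
time_s: 5.0
eef_pos: [0.5158, 0.2333, 0.1476]
tcp_rot: [[-0.003, 0.98, -0.198], [-0.0, -0.198, -0.98], [-1.0, -0.003, 0.001]]
force: [-0.2, -0.7, 0.4]
finger_gap: 0.0853
```

```bash
python3 - <<'E'
from h import *
need([*STK,.057],YAW)
o=[]
for n,(x,y) in (("scene",(417,323)),("top",(199,262))):
    s=snapshot(n)["img"]; o.append(cv2.resize(s[y-45:y+45,x-60:x+60],(400,300),interpolation=cv2.INTER_CUBIC))
cv2.imwrite("pics/above.png",np.hstack(o))
E
```

```text
shift/0.1: [ 0.906  0.013 -0.007] turn/90 -0.003 eef [0.5158 0.2333 0.1476] t 5.0 F [-0.19 -0.65  0.38] gap 0.0853 x [-2.7e-03 -2.0e-04 -1.0e+00]
```

View pics/above.png

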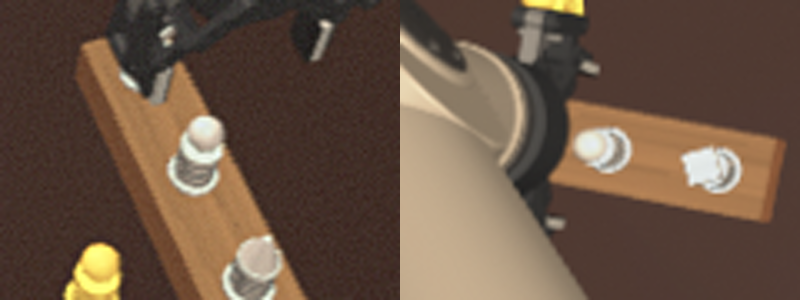

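```bash
python3 - <<'E'
from h import *
s=snapshot("top"); e=observe()["eef_pos"]; y=observe()["tcp_rot"][:,1]
for k in(-.0455,0,.0455): print(proj(s,e+y*k+[0,0,.005]), proj(s,e+y*k+[0,0,.02]))
E
```

```text
[183.80445347 281.09356027] [181.48191176 280.92774744]
[188.85351493 258.7325922 ] [186.62125659 258.22068814]
[193.85169591 236.59696041] [191.70801169 235.74598494]
```

Emit:
{"api": "arm_command", "payload": {"targets": [0.08,0.012,-0.006,0,0.2,0.012,-0.006,0,0.35,0.012,-0.006,0,0.5,0.012,-0.006,0,0.62,0.012,-0.006,0]}}

```text
time_s: 5.65
eef_pos: [0.5178, 0.2322, 0.0853]
tcp_rot: [[-0.002, 0.979, -0.202], [-0.001, -0.202, -0.979], [-1.0, -0.001, 0.001]]
force: [1.5, -0.8, -1.0]
finger_gap: 0.0855
```

Emit:
{"api": "arm_command", "payload": {"targets": [0.1,0,0,0,0.18,0,0,0,0.24,0,0,0,0.28,0,0,0,0.28,0,0,0]}}

```text
time_s: 6.15
eef_pos: [0.5183, 0.2326, 0.0589]
tcp_rot: [[-0.0, 0.979, -0.202], [-0.0, -0.202, -0.979], [-1.0, -0.0, 0.0]]
force: [-0.4, 0.5, -0.2]
finger_gap: 0.0854
```

```bash
python3 - <<'E'
from h import *
need([*STK,.057],YAW)
o=[]
for n,(x,y) in (("scene",(417,323)),("top",(199,262))):
    s=snapshot(n)["img"]; o.append(cv2.resize(s[y-45:y+45,x-60:x+60],(400,300),interpolation=cv2.INTER_CUBIC))
cv2.imwrite("pics/above2.png",np.hstack(o))
E
```

```text
shift/0.1: [ 0.019 -0.015 -0.008] turn/90 -0.005 eef [0.5183 0.2326 0.0589] t 6.15 F [-0.37  0.49 -0.24] gap 0.0854 x [-5.e-04 -3.e-04 -1.e+00]
```

View pics/above2.png

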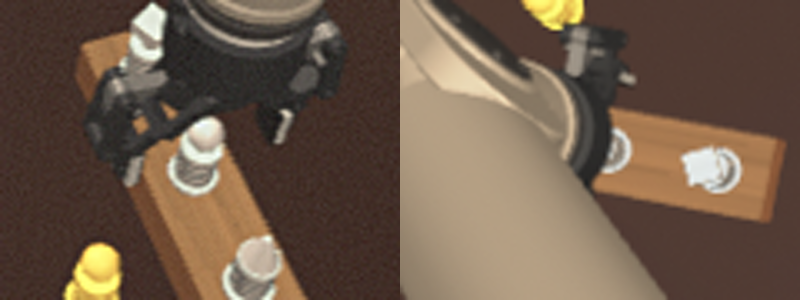

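Emit:
{"api": "arm_command", "payload": {"targets": [0.018,-0.013,-0.007,0,0.018,-0.013,-0.007,0,0.018,-0.013,-0.007,0,0.018,-0.013,-0.007,0,0.018,-0.013,-0.007,0]}}

```text
time_s: 6.75
eef_pos: [0.5174, 0.2336, 0.0576]
tcp_rot: [[0.0, 0.979, -0.202], [-0.0, -0.202, -0.979], [-1.0, 0.0, 0.0]]
force: [-0.3, -0.4, 0.4]
finger_gap: 0.0855
```

Emit:
{"api": "arm_command", "payload": {"targets": [0,0,0,0,0,0,0,0,0,0,0,0,0,0,0,0,0,0,0,0], "hand": 0, "squeeze": 60}}

```text
time_s: 7.25
eef_pos: [0.5176, 0.2338, 0.0577]
tcp_rot: [[0.001, 0.979, -0.202], [0.0, -0.202, -0.979], [-1.0, 0.001, -0.0]]
force: [-0.5, 0.4, 2.2]
finger_gap: 0.0224
```

Emit:
{"api": "arm_command", "payload": {"targets": [0,0,0,0,0,0,0,0,0,0,0,0,0,0,0,0,0,0,0,0]}}

```text
time_s: 7.75
eef_pos: [0.5176, 0.2338, 0.0577]
tcp_rot: [[0.001, 0.979, -0.202], [0.0, -0.202, -0.979], [-1.0, 0.001, -0.0]]
force: [1.2, -0.2, 4.7]
finger_gap: 0.0223
```

Emit:
{"api": "arm_command", "payload": {"targets": [-0.05,0,0,0,-0.15,0,0,0,-0.3,0,0,0,-0.5,0,0,0,-0.7,0,0,0]}}

```text
time_s: 8.25
eef_pos: [0.5165, 0.2335, 0.1288]
tcp_rot: [[-0.001, 0.979, -0.202], [-0.001, -0.202, -0.979], [-1.0, -0.001, 0.001]]
force: [-0.6, -0.5, -1.2]
finger_gap: 0.0224
```

Emit:
{"api": "arm_command", "payload": {"targets": [-0.2,0,0,0,-0.4,0,0,0,-0.6,0,0,0,-0.7,0,0,0,-0.7,0,0,0]}}

```text
time_s: 8.75
eef_pos: [0.5178, 0.2343, 0.1994]
tcp_rot: [[0.003, 0.979, -0.202], [0.001, -0.202, -0.979], [-1.0, 0.003, -0.001]]
force: [0.7, 0.5, -2.1]
finger_gap: 0.0223
```

```bash
python3 - <<'E'
from h import *
need([*MTH,.2],YAW)
o=[]
S={n:snapshot(n) for n in("scene","top")}
for n in S:
    s=S[n]; e=observe()["eef_pos"]; x,y=proj(s,e).astype(int)
    o.append(cv2.resize(s["img"][y-45:y+45,x-60:x+60],(400,300),interpolation=cv2.INTER_CUBIC))
cv2.imwrite("pics/lift.png",np.hstack(o))
for q in("ball_stake","ball_stake_grip","ball_stake_collar"): lm("scene",q,S["scene"])
E
```

```text
shift/0.1: [-0.008  1.16   3.73 ] turn/90 -0.005 eef [0.5178 0.2343 0.1994] t 8.75 F [ 0.73  0.52 -2.11] gap 0.0223 x [ 2.8e-03  9.0e-04 -1.0e+00]
scene ball_stake 0.63 [0.5198 0.2351 0.147 ] [423. 303.]
scene ball_stake 0.62 [0.6157 0.2692 0.0033] [382. 375.]
scene ball_stake_grip 0.87 [0.6165 0.2686 0.0614] [384. 362.]
scene ball_stake_grip 0.73 [ 0.3839  0.0137 -0.0023] [402. 245.]
scene ball_stake_grip 0.58 [0.5205 0.2338 0.2095] [428. 284.]
scene ball_stake_collar 0.86 [0.6164 0.2679 0.0356] [383. 367.]
scene ball_stake_collar 0.77 [0.5136 0.2355 0.1815] [429. 292.]
```

View pics/lift.png

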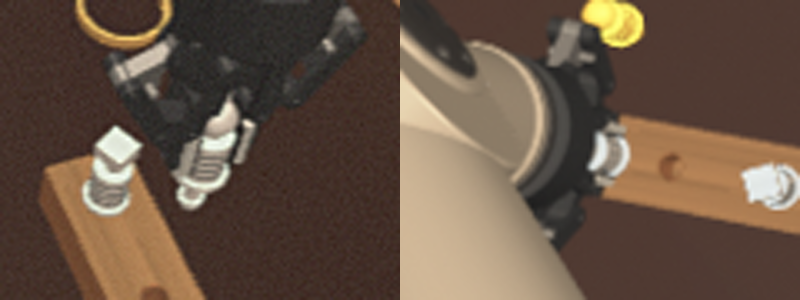

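Emit:
{"api": "arm_command", "payload": {"targets": [0,0.03,0.1,0,0,0.09,0.3,0,0,0.16,0.52,0,0,0.23,0.75,0,0,0.3,0.97,0]}}

```text
time_s: 9.5
eef_pos: [0.5268, 0.1305, 0.1969]
tcp_rot: [[-0.001, 0.979, -0.203], [-0.001, -0.203, -0.979], [-1.0, -0.001, 0.001]]
force: [0.2, 0.1, -1.2]
finger_gap: 0.0221
```

Emit:
{"api": "arm_command", "payload": {"targets": [0,0.06,0.2,0,0,0.12,0.4,0,0,0.18,0.6,0,0,0.24,0.8,0,0,0.3,1,0]}}

```text
time_s: 10.0
eef_pos: [0.5358, 0.0267, 0.197]
tcp_rot: [[-0.001, 0.979, -0.203], [-0.001, -0.203, -0.979], [-1.0, -0.001, 0.001]]
force: [-0.2, -0.4, -2.1]
finger_gap: 0.022
```

Emit:
{"api": "arm_command", "payload": {"targets": [0,0.06,0.2,0,0,0.12,0.4,0,0,0.18,0.6,0,0,0.24,0.8,0,0,0.3,1,0]}}

```text
time_s: 10.5
eef_pos: [0.5447, -0.0772, 0.197]
tcp_rot: [[-0.001, 0.979, -0.203], [-0.0, -0.203, -0.979], [-1.0, -0.001, 0.001]]
force: [-0.2, 1.2, -2.0]
finger_gap: 0.0221
```

Emit:
{"api": "arm_command", "payload": {"targets": [0,0.06,0.2,0,0,0.12,0.4,0,0,0.18,0.56,0,0,0.23,0.68,0,0,0.25,0.74,0]}}

```text
time_s: 11.0
eef_pos: [0.5549, -0.1546, 0.1972]
tcp_rot: [[-0.0, 0.979, -0.204], [-0.0, -0.204, -0.979], [-1.0, -0.0, 0.0]]
force: [0.3, 0.1, -2.1]
finger_gap: 0.0222
```

Emit:
{"api": "arm_command", "payload": {"targets": [0.1,0,0,0,0.2,0,0,0,0.3,0,0,0,0.4,0,0,0,0.43,0,0,0]}}

```text
time_s: 11.5
eef_pos: [0.5538, -0.1521, 0.1526]
tcp_rot: [[-0.003, 0.98, -0.201], [0.001, -0.201, -0.98], [-1.0, -0.003, -0.0]]
force: [-0.1, 0.1, -1.9]
finger_gap: 0.0222
```

```bash
python3 - <<'E'
from h import *
need([*MTH,.145],YAW)
o=[]
S={n:snapshot(n) for n in("scene","top")}
for n in S:
    s=S[n]; x,y=proj(s,np.r_[MTH,.09]).astype(int)
    o.append(cv2.resize(s["img"][y-45:y+45,x-60:x+60],(400,300),interpolation=cv2.INTER_CUBIC)); print(n,x,y)
cv2.imwrite("pics/pre.png",np.hstack(o))
for q in("ball_stake","ball_stake_collar"): lm("scene",q,S["scene"])
need([*MTH,.145],YAW)
E
```

```text
shift/0.1: [0.076 0.026 0.019] turn/90 -0.005 eef [ 0.5538 -0.1521  0.1526] t 11.5 F [-0.07  0.15 -1.85] gap 0.0222 x [-2.9e-03  9.0e-04 -1.0e+00]
scene 308 200
top 378 240
scene ball_stake 0.68 [6.160e-01 2.708e-01 6.000e-04] [382. 376.]
scene ball_stake 0.47 [ 0.5538 -0.1497  0.1028] [310. 197.]
scene ball_stake_collar 0.78 [0.6123 0.2705 0.0347] [385. 368.]
scene ball_stake_collar 0.49 [ 0.551  -0.1472  0.1338] [311. 188.]
shift/0.1: [0.097 0.011 0.015] turn/90 -0.005 eef [ 0.5552 -0.1528  0.1547] t 11.7 F [ 0.72 -0.27 -1.93] gap 0.022 x [ 6.e-04 -2.e-04 -1.e+00]
```

View pics/pre.png

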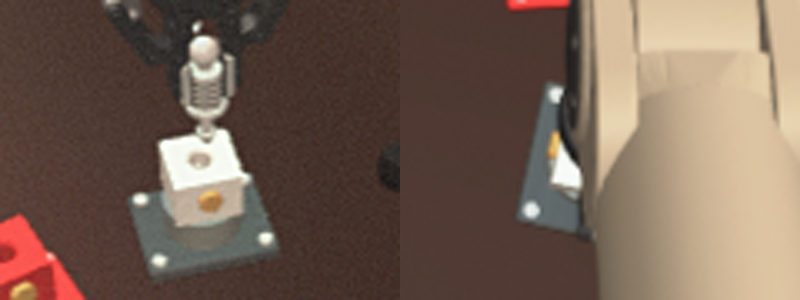

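```bash
python3 - <<'E'
from h import *
s=snapshot("scene"); e=np.array([.5538,-.1521,.1526])
print(proj(s,e+[0,0,.0318]),proj(s,e-[0,0,.0517]),proj(s,np.r_[MTH,.08]))
im=s["img"][150:220,268:348]; cv2.imwrite("pics/z.png",cv2.resize(im,(800,700)[:2] if 0 else (640,560),interpolation=cv2.INTER_CUBIC))
print(observe()["eef_pos"]); e=observe()["eef_pos"]
print(proj(s,e+[0,0,.0318]),proj(s,e-[0,0,.0517]))
E
```

```text
[308.5523478  170.76540151] [309.28521344 197.2376284 ] [308.18961301 203.07143106]
[ 0.55536914 -0.15287896  0.15496967]
[307.74846649 169.98790437] [308.53029255 196.55169917]
```

View pics/z.png

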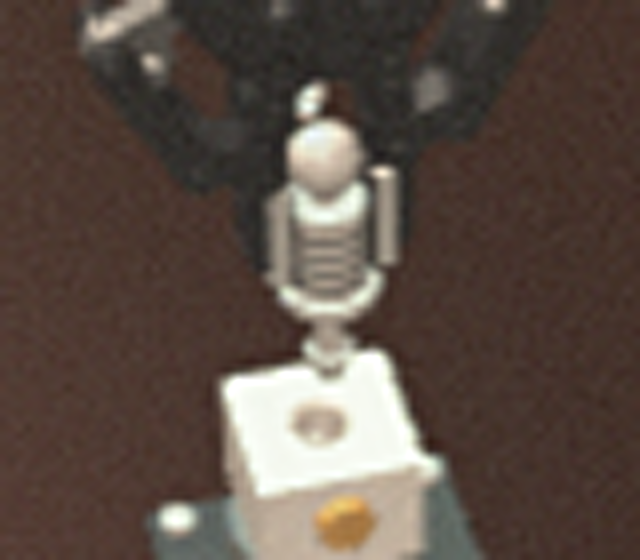

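```bash
python3 - <<'E'
from h import *
need([.5572,-.1552,.138],YAW)
E
```

```text
shift/0.1: [0.17  0.022 0.019] turn/90 -0.005 eef [ 0.5554 -0.1529  0.155 ] t 11.75 F [-0.44 -0.54 -1.83] gap 0.0223 x [ 1.e-03 -3.e-04 -1.e+00]
```

Emit:
{"api": "arm_command", "payload": {"targets": [0.06,0.022,0.019,0,0.12,0.022,0.019,0,0.17,0.022,0.019,0,0.17,0.022,0.019,0,0.17,0.022,0.019,0]}}

```text
time_s: 12.25
eef_pos: [0.5565, -0.1552, 0.1373]
tcp_rot: [[-0.0, 0.979, -0.202], [0.0, -0.202, -0.979], [-1.0, -0.0, 0.0]]
force: [0.1, 0.0, -2.4]
finger_gap: 0.0221
```

```bash
python3 - <<'E'
from h import *
need([.5572,-.1552,.120],YAW)
s=snapshot("scene"); e=observe()["eef_pos"]
im=s["img"][150:220,268:348]; cv2.imwrite("pics/z2.png",cv2.resize(im,(640,560),interpolation=cv2.INTER_CUBIC))
print(proj(s,e+[0,0,.0318]),proj(s,e-[0,0,.0517]))
E
```

```text
shift/0.1: [ 0.173  0.007 -0.001] turn/90 -0.005 eef [ 0.5565 -0.1552  0.1373] t 12.25 F [ 0.14  0.02 -2.38] gap 0.0221 x [-4.e-04  1.e-04 -1.e+00]
[306.8893993  175.42472469] [307.71136538 201.32441505]
```

View pics/z2.png

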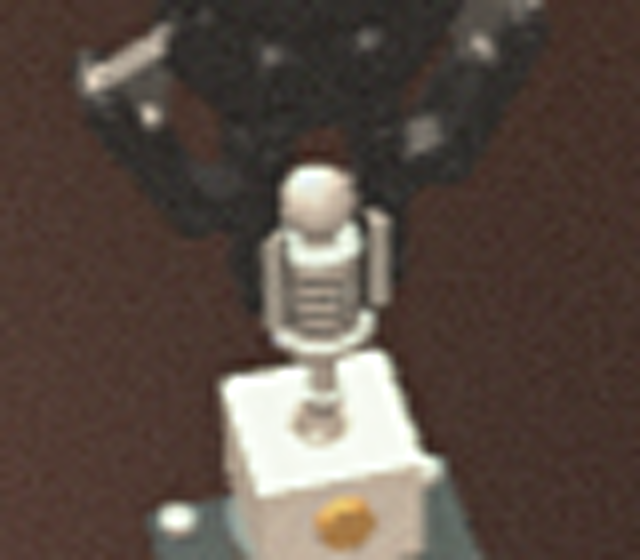

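Emit:
{"api": "arm_command", "payload": {"targets": [0.02,0.003,0,0,0.04,0.005,0,0,0.07,0.005,0,0,0.1,0.005,0,0,0.12,0.005,0,0]}}

```text
time_s: 12.8
eef_pos: [0.557, -0.1553, 0.1251]
tcp_rot: [[-0.0, 0.979, -0.202], [0.0, -0.202, -0.979], [-1.0, -0.0, 0.0]]
force: [-0.8, 0.2, -3.3]
finger_gap: 0.0222
```

Emit:
{"api": "arm_command", "payload": {"targets": [0.01,0,0,0,0.02,0,0,0,0.03,0,0,0,0.04,0,0,0,0.05,0,0,0]}}

```text
time_s: 13.3
eef_pos: [0.5573, -0.1553, 0.1205]
tcp_rot: [[0.0, 0.979, -0.202], [-0.0, -0.202, -0.979], [-1.0, 0.0, 0.0]]
force: [-0.4, 0.8, -1.9]
finger_gap: 0.0225
```

Emit:
{"api": "arm_command", "payload": {"targets": [0.01,0,0,0,0.02,0,0,0,0.03,0,0,0,0.04,0,0,0,0.04,0,0,0]}}

```text
time_s: 13.8
eef_pos: [0.5571, -0.1554, 0.1164]
tcp_rot: [[-0.0, 0.979, -0.202], [-0.0, -0.202, -0.979], [-1.0, -0.0, 0.0]]
force: [0.1, -0.5, -1.8]
finger_gap: 0.0224
```

Emit:
{"api": "arm_command", "payload": {"targets": [0.01,0,0,0,0.015,0,0,0,0.02,0,0,0,0.03,0,0,0,0.03,0,0,0]}}

```text
time_s: 14.3
eef_pos: [0.5572, -0.1559, 0.1136]
tcp_rot: [[0.0, 0.979, -0.203], [-0.001, -0.203, -0.979], [-1.0, 0.0, 0.001]]
force: [-0.6, -1.2, -0.7]
finger_gap: 0.0223
```

Emit:
{"api": "arm_command", "payload": {"targets": [0.01,0,0,0,0.015,0,0,0,0.02,0,0,0,0.03,0,0,0,0.03,0,0,0]}}

```text
time_s: 14.8
eef_pos: [0.5577, -0.1559, 0.1116]
tcp_rot: [[0.001, 0.979, -0.203], [-0.001, -0.203, -0.979], [-1.0, 0.001, 0.001]]
force: [-2.3, -2.7, 7.0]
finger_gap: 0.0222
```

Emit:
{"api": "arm_command", "payload": {"targets": [0.005,0,0.003,0,0.01,0,0.005,0,0.015,0,0.005,0,0.02,0,0.005,0,0.02,0,0.005,0]}}

```text
time_s: 15.3
eef_pos: [0.5582, -0.1561, 0.1106]
tcp_rot: [[0.002, 0.979, -0.202], [-0.001, -0.202, -0.979], [-1.0, 0.002, 0.001]]
force: [-1.9, -2.3, 11.1]
finger_gap: 0.0223
```

Emit:
{"api": "arm_command", "payload": {"targets": [0.005,0,0,0,0.01,0,0,0,0.015,0,0,0,0.02,0,0,0,0.02,0,0,0]}}

```text
time_s: 15.8
eef_pos: [0.5588, -0.1561, 0.1096]
tcp_rot: [[0.003, 0.979, -0.203], [-0.002, -0.203, -0.979], [-1.0, 0.004, 0.001]]
force: [-3.4, -1.6, 16.2]
finger_gap: 0.0222
```

Emit:
{"api": "arm_command", "payload": {"targets": [0,-0.005,0,0,0.005,-0.01,0,0,0.01,-0.01,0,0,0.01,-0.01,0,0,0.01,-0.01,0,0]}}

```text
time_s: 16.3
eef_pos: [0.5587, -0.1561, 0.1094]
tcp_rot: [[0.005, 0.979, -0.203], [-0.002, -0.203, -0.979], [-1.0, 0.006, 0.001]]
force: [-4.2, -1.2, 18.8]
finger_gap: 0.0223
```

```bash
python3 - <<'E'
from h import *
need([.5572,-.1552,.098],YAW)
s=snapshot("scene"); e=observe()["eef_pos"]
im=s["img"][150:220,268:348]; cv2.imwrite("pics/z3.png",cv2.resize(im,(640,560),interpolation=cv2.INTER_CUBIC))
print(proj(s,e+[0,0,.0318]),proj(s,e-[0,0,.0517-.034]))
E
```

```text
shift/0.1: [ 0.114 -0.017 -0.006] turn/90 -0.005 eef [ 0.5587 -0.1561  0.1094] t 16.3 F [-4.21 -1.18 18.76] gap 0.0223 x [ 0.0053 -0.0022 -1.    ]
[306.28817181 184.51260014] [306.79844874 199.61378122]
```

View pics/z3.png

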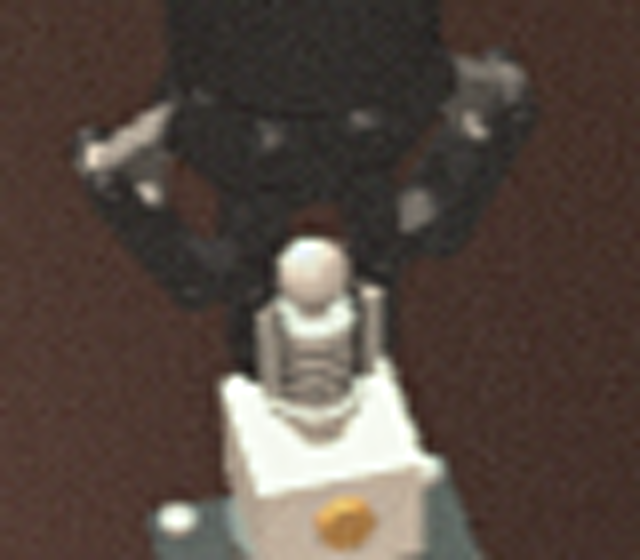

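Emit:
{"api": "arm_command", "payload": {"targets": [0,-0.005,0,0,0,-0.01,0,0,0,-0.015,0,0,0,-0.015,0,0,0,-0.015,0,0]}}

```text
time_s: 16.85
eef_pos: [0.5584, -0.156, 0.1095]
tcp_rot: [[0.008, 0.979, -0.203], [-0.003, -0.203, -0.979], [-1.0, 0.009, 0.001]]
force: [-0.6, -1.7, 15.2]
finger_gap: 0.0218
```

Emit:
{"api": "arm_command", "payload": {"targets": [0.005,0,0,0,0.005,0,0,0,0.01,0,0,0,0.01,0,0,0,0.01,0,0,0]}}

```text
time_s: 17.35
eef_pos: [0.5585, -0.156, 0.1093]
tcp_rot: [[0.008, 0.979, -0.203], [-0.003, -0.203, -0.979], [-1.0, 0.009, 0.001]]
force: [-3.6, -0.7, 21.4]
finger_gap: 0.0224
```

```bash
python3 - <<'E'
from h import *
o=observe(); print(o["ft_torque"].round(3)); need([.5572,-.1552,.098],YAW)
E
```

```text
[-0.382  0.665 -0.023]
shift/0.1: [ 0.113 -0.015 -0.005] turn/90 -0.005 eef [ 0.5585 -0.156   0.1093] t 17.35 F [-3.6  -0.69 21.41] gap 0.0224 x [ 0.0082 -0.0028 -1.    ]
```

Emit:
{"api": "arm_command", "payload": {"targets": [-0.01,0,0,0,-0.02,0,0,0,-0.03,0,0,0,-0.03,0,0,0,-0.03,0,0,0]}}

```text
time_s: 17.85
eef_pos: [0.5582, -0.156, 0.11]
tcp_rot: [[0.008, 0.979, -0.202], [-0.002, -0.202, -0.979], [-1.0, 0.008, 0.0]]
force: [1.1, -2.9, 6.9]
finger_gap: 0.0219
```

```bash
cat >> h.py <<'E'
def avg(n=4):
    F=[];T=[]
    for i in range(n):
        o=observe();F.append(o["force"]);T.append(o["ft_torque"]); 
        if i<n-1: snapshot("scene")
    print("F",np.mean(F,0).round(2),"T",np.mean(T,0).round(3),"eef",o["eef_pos"].round(4),"x",o["tcp_rot"][:,0].round(4),"gap",o["finger_gap"].round(4),"t",round(o["time_s"],2))
E
python3 - <<'E'
from h import *
avg()
E
```

```text
Traceback (most recent call last):
  File "h.py", line 28, in avg
    print("F",np.mean(F,0).round(2),"T",np.mean(T,0).round(3),"eef",o["eef_pos"].round(4),"x",o["tcp_rot"][:,0].round(4),"gap",o["finger_gap"].round(4),"t",round(o["time_s"],2))
                                                                                                                               ^^^^^^^^^^^^^^^^^^^^^
AttributeError: 'float' object has no attribute 'round'
```

```bash
sed -i 's/o\["finger_gap"\].round(4)/round(o["finger_gap"],4)/' h.py; python3 - <<'E'
from h import *
avg()
E
```

```text
F [ 1.8  -2.54  8.  ] T [-0.602 -0.421 -0.036] eef [ 0.5582 -0.156   0.11  ] x [ 0.0081 -0.0018 -1.    ] gap 0.0222 t 18.15
```

Emit:
{"api": "arm_command", "payload": {"targets": [0,0,0.005,0,0,-0.005,0.01,0,0.01,-0.01,0.015,0,0.015,-0.01,0.015,0,0.02,-0.01,0.015,0]}}

```text
time_s: 18.65
eef_pos: [0.5581, -0.1564, 0.1096]
tcp_rot: [[0.01, 0.979, -0.202], [-0.001, -0.202, -0.979], [-1.0, 0.01, -0.001]]
force: [0.2, -0.3, 17.3]
finger_gap: 0.0224
```

```bash
python3 - <<'E'
from h import *
avg(3)
E
```

```text
F [ 0.68 -0.39 15.99] T [-0.124 -0.121 -0.038] eef [ 0.5581 -0.1563  0.1096] x [ 0.0103 -0.0013 -0.9999] gap 0.0222 t 18.75
```

Lateral force is now near zero at 16 N; press on.

Emit:
{"api": "arm_command", "payload": {"targets": [0.005,-0.001,0,0,0.01,-0.002,0,0,0.01,-0.002,0,0,0.01,-0.002,0,0,0.01,-0.002,0,0]}}

```text
time_s: 19.25
eef_pos: [0.5582, -0.1563, 0.1093]
tcp_rot: [[0.011, 0.979, -0.202], [-0.002, -0.202, -0.979], [-1.0, 0.011, -0.001]]
force: [-1.2, -1.3, 19.3]
finger_gap: 0.0221
```

```bash
python3 - <<'E'
from h import *
avg(3)
E
```

```text
F [-1.1  -0.69 19.45] T [-0.091  0.182 -0.032] eef [ 0.5582 -0.1563  0.1094] x [ 0.0107 -0.0017 -0.9999] gap 0.0222 t 19.35
```

Emit:
{"api": "arm_command", "payload": {"targets": [0.005,-0.002,0,0,0.01,-0.004,0,0,0.01,-0.004,0,0,0.01,-0.004,0,0,0.01,-0.004,0,0]}}

```text
time_s: 19.85
eef_pos: [0.5581, -0.1563, 0.1091]
tcp_rot: [[0.011, 0.979, -0.202], [-0.002, -0.202, -0.979], [-1.0, 0.012, -0.0]]
force: [-1.2, -0.9, 23.9]
finger_gap: 0.0221
```

```bash
python3 - <<'E'
from h import *
avg(2)
s=snapshot("scene"); e=observe()["eef_pos"]
im=cv2.resize(s["img"][165:215,283:333],(600,600),interpolation=cv2.INTER_CUBIC)
def m(p,c):
    u=(proj(s,p)-[283,165]+.5)*12; cv2.circle(im,tuple(u.astype(int)),3,c,-1)
for z in(.0318,-.0517+.039,-.0517+.034,-.0517+.07): m(e+[0,0,z],(0,0,255))
m(np.r_[MTH,.08],(0,255,0))
cv2.imwrite("pics/z4.png",im)
E
```

```text
F [-1.64 -0.12 23.57] T [-0.015  0.335  0.016] eef [ 0.5582 -0.1563  0.1091] x [ 0.0114 -0.0021 -0.9999] gap 0.022 t 19.9
```

View pics/z4.png

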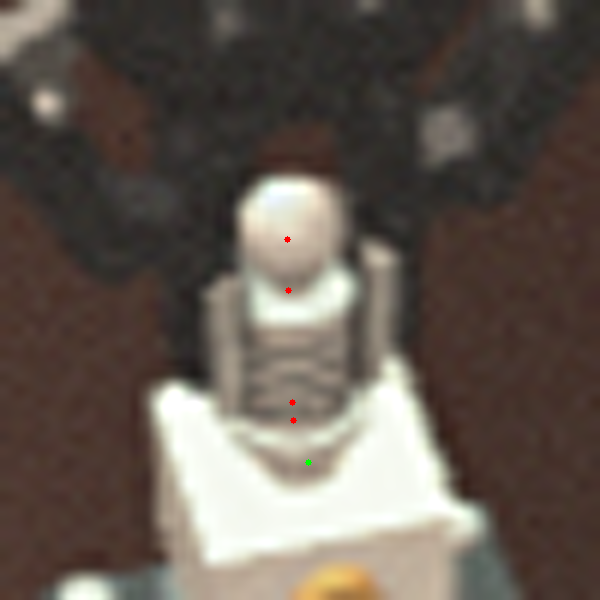

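Emit:
{"api": "arm_command", "payload": {"targets": [-0.03,0.005,-0.003,0,-0.06,0.01,-0.006,0,-0.09,0.01,-0.01,0,-0.12,0.01,-0.01,0,-0.12,0.01,-0.01,0]}}

```text
time_s: 20.45
eef_pos: [0.555, -0.1556, 0.1157]
tcp_rot: [[0.002, 0.979, -0.202], [0.0, -0.202, -0.979], [-1.0, 0.002, -0.0]]
force: [3.6, -1.8, -1.7]
finger_gap: 0.0222
```

```bash
python3 - <<'E'
from h import *
avg(3); need([.5565,-.1550,.118],YAW)
s=snapshot("scene"); e=observe()["eef_pos"]
im=cv2.resize(s["img"][165:215,283:333],(600,600),interpolation=cv2.INTER_CUBIC)
def m(p,c):
    u=(proj(s,p)-[283,165]+.5)*12; cv2.circle(im,tuple(u.astype(int)),3,c,-1)
for z in(.0318,-.0517+.039,-.0517+.034,-.0517+.07): m(e+[0,0,z],(0,0,255))
m(np.r_[MTH,.08],(0,255,0))
cv2.imwrite("pics/z5.png",im)
E
```

```text
F [ 4.2  -1.98 -1.75] T [-0.443 -1.113  0.023] eef [ 0.555  -0.1556  0.1158] x [ 2.3e-03 -1.0e-04 -1.0e+00] gap 0.0223 t 20.55
shift/0.1: [-0.022  0.014 -0.009] turn/90 -0.005 eef [ 0.555  -0.1556  0.1158] t 20.55 F [ 4.77 -1.95 -2.35] gap 0.0223 x [ 2.3e-03 -1.0e-04 -1.0e+00]
```

View pics/z5.png

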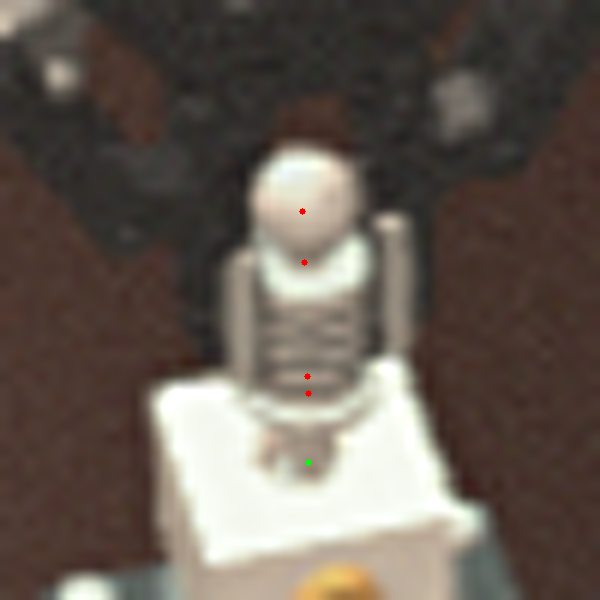

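Emit:
{"api": "arm_command", "payload": {"targets": [0,0.01,0.005,0,0,0.02,0.01,0,0,0.03,0.01,0,0,0.03,0.01,0,0,0.03,0.01,0]}}

```text
time_s: 21.1
eef_pos: [0.5554, -0.1567, 0.1148]
tcp_rot: [[-0.003, 0.979, -0.202], [0.001, -0.202, -0.979], [-1.0, -0.003, -0.0]]
force: [0.7, 1.3, -2.3]
finger_gap: 0.0223
```

```bash
python3 - <<'E'
from h import *
avg(3)
E
```

```text
F [ 0.68  1.22 -2.  ] T [ 0.206 -0.02   0.013] eef [ 0.5555 -0.1569  0.1149] x [-2.7e-03  6.0e-04 -1.0e+00] gap 0.0222 t 21.2
```

Emit:
{"api": "arm_command", "payload": {"targets": [0.01,0,-0.004,0,0.02,0,-0.004,0,0.03,0,-0.004,0,0.04,0,-0.004,0,0.045,0,-0.004,0]}}

```text
time_s: 21.7
eef_pos: [0.5571, -0.1567, 0.1118]
tcp_rot: [[0.0, 0.979, -0.202], [-0.0, -0.202, -0.979], [-1.0, 0.0, 0.0]]
force: [-2.6, 1.6, 6.5]
finger_gap: 0.0223
```

```bash
python3 - <<'E'
from h import *
avg(2)
E
```

```text
F [-2.03  1.78  5.96] T [ 0.408  0.536 -0.012] eef [ 0.5571 -0.1567  0.1118] x [ 5.e-04 -3.e-04 -1.e+00] gap 0.022 t 21.75
```

Emit:
{"api": "arm_command", "payload": {"targets": [0,-0.005,-0.004,0,0,-0.012,-0.008,0,0.01,-0.014,-0.008,0,0.015,-0.016,-0.008,0,0.02,-0.018,-0.008,0]}}

```text
time_s: 22.25
eef_pos: [0.5569, -0.1564, 0.1108]
tcp_rot: [[0.004, 0.979, -0.203], [-0.002, -0.203, -0.979], [-1.0, 0.004, 0.001]]
force: [-0.4, -0.7, 10.6]
finger_gap: 0.0219
```

```bash
python3 - <<'E'
from h import *
avg(2)
E
```

```text
F [-0.31 -0.23  9.78] T [0.05  0.179 0.024] eef [ 0.5568 -0.1564  0.1108] x [ 0.0037 -0.0016 -1.    ] gap 0.0222 t 22.3
```

Well centred, lateral force near zero. Press further.

Emit:
{"api": "arm_command", "payload": {"targets": [0.005,-0.002,0,0,0.01,-0.004,0,0,0.015,-0.006,0,0,0.02,-0.008,0,0,0.02,-0.008,0,0]}}

```text
time_s: 22.8
eef_pos: [0.5568, -0.1564, 0.1101]
tcp_rot: [[0.005, 0.979, -0.203], [-0.002, -0.203, -0.979], [-1.0, 0.006, 0.001]]
force: [-1.9, 0.1, 15.7]
finger_gap: 0.0222
```

```bash
python3 - <<'E'
from h import *
avg(2)
E
```

```text
F [-2.05 -0.22 15.89] T [ 0.134  0.462 -0.004] eef [ 0.5568 -0.1564  0.1101] x [ 0.0052 -0.0023 -1.    ] gap 0.0224 t 22.85
```

Emit:
{"api": "arm_command", "payload": {"targets": [0,-0.005,0,0,0.005,-0.01,0,0,0.01,-0.012,0,0,0.015,-0.014,0,0,0.015,-0.014,0,0]}}

```text
time_s: 23.35
eef_pos: [0.5567, -0.1563, 0.1091]
tcp_rot: [[0.008, 0.979, -0.203], [-0.003, -0.203, -0.979], [-1.0, 0.008, 0.001]]
force: [-0.4, 0.5, 15.1]
finger_gap: 0.0221
```

```bash
python3 - <<'E'
from h import *
avg(2)
E
```

```text
F [-0.13  0.51 15.  ] T [0.071 0.014 0.017] eef [ 0.5567 -0.1563  0.109 ] x [ 0.0081 -0.0027 -1.    ] gap 0.0222 t 23.4
```

Emit:
{"api": "arm_command", "payload": {"targets": [0.005,0,0,0,0.01,0,0,0,0.015,0,0,0,0.02,0,0,0,0.02,0,0,0]}}

```text
time_s: 23.9
eef_pos: [0.556, -0.1562, 0.1052]
tcp_rot: [[0.007, 0.979, -0.202], [-0.002, -0.202, -0.979], [-1.0, 0.007, 0.0]]
force: [2.0, -0.8, 5.6]
finger_gap: 0.0222
```

```bash
python3 - <<'E'
from h import *
avg(2)
E
```

```text
F [ 2.27 -0.77  4.99] T [-0.148 -0.658  0.028] eef [ 0.5559 -0.1562  0.1051] x [ 0.0068 -0.0018 -1.    ] gap 0.0224 t 23.95
```

Emit:
{"api": "arm_command", "payload": {"targets": [0.01,0.006,0,0,0.02,0.012,0,0,0.03,0.015,0,0,0.04,0.015,0,0,0.045,0.015,0,0]}}

```text
time_s: 24.45
eef_pos: [0.5552, -0.1559, 0.099]
tcp_rot: [[0.002, 0.979, -0.202], [-0.0, -0.202, -0.979], [-1.0, 0.002, 0.0]]
force: [3.8, -0.6, 0.7]
finger_gap: 0.0223
```

```bash
python3 - <<'E'
from h import *
avg(2)
E
```

```text
F [ 4.39 -1.06 -0.03] T [-0.328 -1.037  0.014] eef [ 0.5552 -0.1559  0.099 ] x [ 1.7e-03 -5.0e-04 -1.0e+00] gap 0.0225 t 24.5
```

Emit:
{"api": "arm_command", "payload": {"targets": [0,0.01,0.002,0,0.004,0.02,0.004,0,0.008,0.028,0.004,0,0.012,0.028,0.004,0,0.016,0.028,0.004,0]}}

```text
time_s: 25.0
eef_pos: [0.5555, -0.1562, 0.0977]
tcp_rot: [[-0.004, 0.979, -0.202], [0.0, -0.202, -0.979], [-1.0, -0.004, 0.001]]
force: [-3.6, 0.6, 8.9]
finger_gap: 0.0225
```

```bash
python3 - <<'E'
from h import *
avg(2)
E
```

```text
F [-3.11  0.81  7.77] T [0.178 0.689 0.015] eef [ 0.5555 -0.1562  0.0977] x [-3.9e-03  1.0e-04 -1.0e+00] gap 0.0223 t 25.05
```

Emit:
{"api": "arm_command", "payload": {"targets": [0.005,-0.005,0,0,0.01,-0.012,0,0,0.01,-0.015,0,0,0.01,-0.015,0,0,0.01,-0.015,0,0]}}

```text
time_s: 25.55
eef_pos: [0.5554, -0.1562, 0.0977]
tcp_rot: [[-0.001, 0.979, -0.202], [-0.001, -0.202, -0.979], [-1.0, -0.001, 0.001]]
force: [-1.3, 0.9, 8.8]
finger_gap: 0.0221
```

```bash
python3 - <<'E'
from h import *
avg(3)
s=snapshot("scene"); e=observe()["eef_pos"]
im=cv2.resize(s["img"][165:215,283:333],(600,600),interpolation=cv2.INTER_CUBIC)
def m(p,c):
    u=(proj(s,p)-[283,165]+.5)*12; cv2.circle(im,tuple(u.astype(int)),3,c,-1)
for z in(.0318,-.0517+.034): m(e+[0,0,z],(0,0,255))
m(np.r_[MTH,.08],(0,255,0))
cv2.imwrite("pics/z6.png",im)
lm("scene","ball_stake_collar",s)
E
```

```text
F [-1.51  0.43  9.2 ] T [ 0.09   0.412 -0.028] eef [ 0.5554 -0.1561  0.0977] x [-8.e-04 -6.e-04 -1.e+00] gap 0.0221 t 25.65
scene ball_stake_collar 0.76 [ 0.5529 -0.1577  0.0807] [309. 202.]
scene ball_stake_collar 0.69 [0.6155 0.2687 0.0347] [383. 368.]
```

View pics/z6.png

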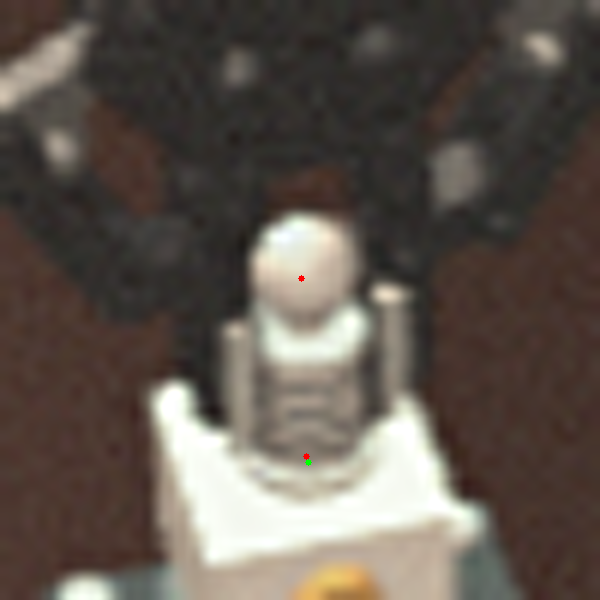

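Emit:
{"api": "arm_command", "payload": {"targets": [-0.005,0.003,0,0,-0.01,0.006,0,0,-0.015,0.008,0,0,-0.02,0.01,0,0,-0.025,0.01,0,0]}}

```text
time_s: 26.25
eef_pos: [0.5558, -0.1563, 0.098]
tcp_rot: [[-0.002, 0.979, -0.202], [0.0, -0.202, -0.979], [-1.0, -0.002, 0.0]]
force: [0.0, 0.1, -1.3]
finger_gap: 0.0221
```

```bash
python3 - <<'E'
from h import *
avg(2)
E
```

```text
F [ 0.3   0.04 -1.2 ] T [-0.019  0.018  0.014] eef [ 0.5559 -0.1564  0.0981] x [-1.4e-03  3.0e-04 -1.0e+00] gap 0.0225 t 26.3
```

Unloaded and laterally balanced. Slide up slowly.

Emit:
{"api": "arm_command", "payload": {"targets": [-0.003,0,0,0,-0.006,0,0,0,-0.009,0,0,0,-0.012,0,0,0,-0.015,0,0,0]}}

```text
time_s: 26.8
eef_pos: [0.5567, -0.1564, 0.1004]
tcp_rot: [[0.0, 0.979, -0.202], [-0.0, -0.202, -0.979], [-1.0, 0.0, 0.0]]
force: [0.9, 0.2, -1.1]
finger_gap: 0.0221
```

Emit:
{"api": "arm_command", "payload": {"targets": [-0.003,0,0,0,-0.006,0,0,0,-0.009,0,0,0,-0.012,0,0,0,-0.015,0,0,0]}}

```text
time_s: 27.3
eef_pos: [0.5567, -0.1564, 0.1019]
tcp_rot: [[0.0, 0.979, -0.202], [-0.0, -0.202, -0.979], [-1.0, 0.0, 0.0]]
force: [0.4, -0.1, -2.0]
finger_gap: 0.0224
```

Emit:
{"api": "arm_command", "payload": {"targets": [-0.003,0,0,0,-0.006,0,0,0,-0.009,0,0,0,-0.012,0,0,0,-0.015,0,0,0]}}

```text
time_s: 27.8
eef_pos: [0.5565, -0.1564, 0.1029]
tcp_rot: [[-0.0, 0.979, -0.202], [0.0, -0.202, -0.979], [-1.0, -0.0, -0.0]]
force: [1.7, -0.6, -7.8]
finger_gap: 0.0221
```

Emit:
{"api": "arm_command", "payload": {"targets": [-0.001,0,0,0,-0.002,0,0,0,-0.003,0,0,0,-0.004,0,0,0,-0.005,0,0,0]}}

```text
time_s: 28.3
eef_pos: [0.5564, -0.1564, 0.1035]
tcp_rot: [[-0.001, 0.979, -0.202], [0.0, -0.202, -0.979], [-1.0, -0.001, 0.0]]
force: [1.2, -0.5, -10.5]
finger_gap: 0.0225
```

```bash
python3 - <<'E'
from h import *
avg(3)
E
```

```text
F [  1.35  -0.15 -10.62] T [-0.063 -0.397  0.005] eef [ 0.5564 -0.1563  0.1036] x [-6.e-04  2.e-04 -1.e+00] gap 0.0223 t 28.4
```

Emit:
{"api": "arm_command", "payload": {"targets": [-0.001,0,0,0,-0.001,0,0,0,-0.002,0,0,0,-0.003,0,0,0,-0.003,0,0,0]}}

```text
time_s: 28.9
eef_pos: [0.5563, -0.1563, 0.1039]
tcp_rot: [[-0.001, 0.979, -0.202], [0.0, -0.202, -0.979], [-1.0, -0.001, -0.0]]
force: [1.6, -0.2, -12.1]
finger_gap: 0.0222
```

```bash
python3 - <<'E'
from h import *
avg(4)
E
```

```text
F [  1.46   0.54 -13.29] T [-0.025 -0.394 -0.008] eef [ 0.5563 -0.1563  0.104 ] x [-6.e-04  1.e-04 -1.e+00] gap 0.0223 t 29.05
```

Emit:
{"api": "arm_command", "payload": {"targets": [0.001,0,0,0,0.001,0,0,0,0.001,0,0,0,0.001,0,0,0,0.001,0,0,0]}}

```text
time_s: 29.55
eef_pos: [0.5564, -0.1564, 0.104]
tcp_rot: [[-0.001, 0.979, -0.202], [0.0, -0.202, -0.979], [-1.0, -0.001, 0.0]]
force: [0.5, -0.1, -13.7]
finger_gap: 0.0219
```

Emit:
{"api": "arm_command", "payload": {"targets": [0,0,0,0,0,0,0,0,0,0,0,0,0,0,0,0,0,0,0,0]}}

```text
time_s: 30.05
eef_pos: [0.5565, -0.1564, 0.104]
tcp_rot: [[-0.0, 0.979, -0.202], [0.0, -0.202, -0.979], [-1.0, -0.0, 0.0]]
force: [-0.9, 0.6, -12.9]
finger_gap: 0.0221
```

```bash
python3 - <<'E'
from h import *
avg(3)
E
```

```text
F [ -0.09   0.67 -13.3 ] T [ 0.091 -0.088  0.019] eef [ 0.5565 -0.1564  0.104 ] x [-3.e-04 -0.e+00 -1.e+00] gap 0.0223 t 30.15
```

Emit:
{"api": "arm_command", "payload": {"targets": [0.003,0,0,0,0.006,0,0,0,0.01,0,0,0,0.014,0,0,0,0.018,0,0,0]}}

```text
time_s: 30.65
eef_pos: [0.5567, -0.1564, 0.1029]
tcp_rot: [[0.0, 0.979, -0.202], [-0.0, -0.202, -0.979], [-1.0, 0.0, 0.0]]
force: [-1.8, 1.3, -6.4]
finger_gap: 0.022
```

Emit:
{"api": "arm_command", "payload": {"targets": [0.006,0,0,0,0.012,0,0,0,0.018,0,0,0,0.024,0,0,0,0.03,0,0,0]}}

```text
time_s: 31.15
eef_pos: [0.5577, -0.1568, 0.1]
tcp_rot: [[0.002, 0.979, -0.202], [-0.001, -0.202, -0.979], [-1.0, 0.002, 0.0]]
force: [0.5, -0.8, -2.0]
finger_gap: 0.0218
```

```bash
python3 - <<'E'
from h import *
avg(2)
E
```

```text
F [ 0.2  -0.15 -2.36] T [-0.032 -0.016  0.016] eef [ 0.5574 -0.1567  0.0997] x [ 1.6e-03 -5.0e-04 -1.0e+00] gap 0.0222 t 31.2
```

Emit:
{"api": "arm_command", "payload": {"targets": [0.005,-0.003,0,0,0.01,-0.006,0,0,0.015,-0.01,0,0,0.02,-0.01,0,0,0.024,-0.01,0,0]}}

```text
time_s: 31.7
eef_pos: [0.5558, -0.1563, 0.0978]
tcp_rot: [[-0.0, 0.979, -0.202], [-0.0, -0.202, -0.979], [-1.0, 0.0, 0.0]]
force: [-3.1, 0.4, 7.3]
finger_gap: 0.022
```

```bash
python3 - <<'E'
from h import *
avg(2)
E
```

```text
F [-2.75  0.39  6.03] T [0.103 0.589 0.038] eef [ 0.5557 -0.1563  0.0977] x [-1.e-04 -5.e-04 -1.e+00] gap 0.0221 t 31.75
```

Emit:
{"api": "arm_command", "payload": {"targets": [-0.004,-0.005,0,0,-0.008,-0.008,0,0,-0.008,-0.008,0,0,-0.008,-0.008,0,0,-0.008,-0.008,0,0]}}

```text
time_s: 32.25
eef_pos: [0.5553, -0.1562, 0.0978]
tcp_rot: [[0.001, 0.979, -0.202], [-0.0, -0.202, -0.979], [-1.0, 0.001, -0.0]]
force: [1.2, -1.9, -0.1]
finger_gap: 0.0223
```

Emit:
{"api": "arm_command", "payload": {"targets": [0,0,0,0,0,0,0,0,0,0,0,0,0,0,0,0,0,0,0,0], "hand": 1}}

```text
time_s: 32.75
eef_pos: [0.5548, -0.156, 0.0977]
tcp_rot: [[-0.0, 0.979, -0.202], [-0.0, -0.202, -0.979], [-1.0, -0.0, 0.0]]
force: [-0.3, -0.3, -0.4]
finger_gap: 0.0854
```

Emit:
{"api": "arm_command", "payload": {"targets": [0,0,0,0,0,0,0,0,0,0,0,0,0,0,0,0,0,0,0,0]}}

```text
time_s: 33.25
eef_pos: [0.5549, -0.1561, 0.0977]
tcp_rot: [[0.0, 0.979, -0.202], [-0.0, -0.202, -0.979], [-1.0, 0.0, 0.0]]
force: [-1.3, -0.3, -0.0]
finger_gap: 0.0855
```

```bash
python3 - <<'E'
from h import *
avg(2)
s=snapshot("scene"); e=observe()["eef_pos"]
im=cv2.resize(s["img"][165:215,283:333],(600,600),interpolation=cv2.INTER_CUBIC)
cv2.imwrite("pics/z7.png",im)
lm("scene","ball_stake_collar",s)
E
```

```text
F [-0.63  0.14 -0.09] T [-0.025 -0.006 -0.003] eef [ 0.5549 -0.1561  0.0977] x [ 0.e+00 -1.e-04 -1.e+00] gap 0.0851 t 33.3
scene ball_stake_collar 0.83 [0.6156 0.2718 0.0323] [384. 370.]
scene ball_stake_collar 0.68 [ 0.5496 -0.1534  0.0794] [311. 203.]
```

View pics/z7.png

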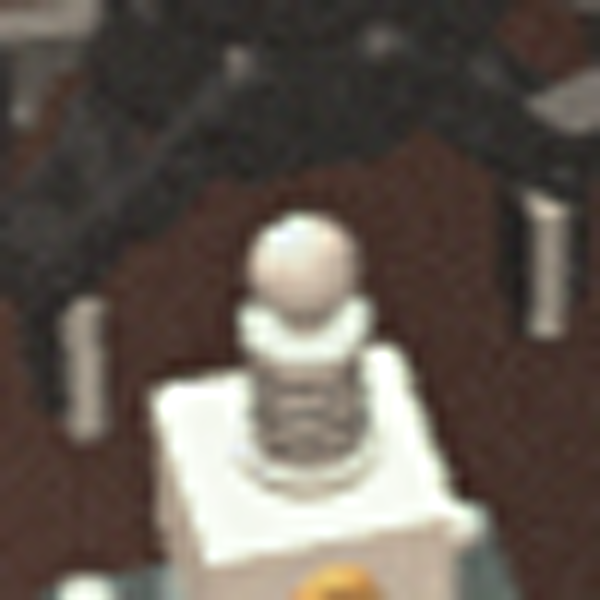

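The stake is released, upright and seated. Retreat straight up.

Emit:
{"api": "arm_command", "payload": {"targets": [-0.05,0,0,0,-0.15,0,0,0,-0.3,0,0,0,-0.5,0,0,0,-0.7,0,0,0]}}

```text
time_s: 33.9
eef_pos: [0.5552, -0.156, 0.1698]
tcp_rot: [[0.001, 0.979, -0.202], [-0.0, -0.202, -0.979], [-1.0, 0.001, 0.0]]
force: [-0.2, -0.4, -0.4]
finger_gap: 0.0853
```

Emit:
{"api": "arm_command", "payload": {"targets": [-0.15,0,0,0,-0.3,0,0,0,-0.4,0,0,0,-0.5,0,0,0,-0.5,0,0,0]}}

```text
time_s: 34.4
eef_pos: [0.5556, -0.1562, 0.2191]
tcp_rot: [[0.002, 0.979, -0.202], [-0.001, -0.202, -0.979], [-1.0, 0.002, 0.0]]
force: [0.5, 0.7, -0.1]
finger_gap: 0.0854
```

Emit:
{"api": "arm_command", "payload": {"targets": [0,0,0,0,0,0,0,0,0,0,0,0,0,0,0,0,0,0,0,0]}}

```text
time_s: 34.9
eef_pos: [0.5548, -0.156, 0.2174]
tcp_rot: [[-0.0, 0.979, -0.202], [0.0, -0.202, -0.979], [-1.0, -0.0, 0.0]]
force: [-0.5, 0.2, 0.9]
finger_gap: 0.0852
```

```bash
python3 - <<'E'
from h import *
avg(1)
s=snapshot("scene"); im=s["img"].copy(); im[0:240,0:240]=cv2.resize(im[165:215,283:333],(240,240),interpolation=cv2.INTER_CUBIC)
cv2.imwrite("pics/end.png",im)
lm("scene","ball_stake_collar",s)
E
```

```text
F [-0.48  0.21  0.93] T [ 0.001  0.026 -0.041] eef [ 0.5548 -0.156   0.2174] x [-5.e-04  1.e-04 -1.e+00] gap 0.0852 t 34.9
scene ball_stake_collar 0.65 [ 0.5501 -0.1554  0.0785] [310. 202.]
scene ball_stake_collar 0.62 [0.6125 0.2661 0.0346] [384. 366.]
```

View pics/end.png

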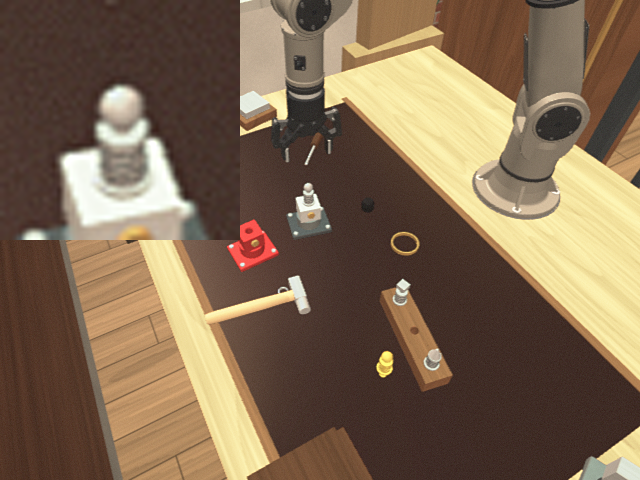

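The stake stands upright and home in the grey holder at (308,200). The other stakes (402,292) and (433,358) and the bystanders in view are unmoved, and the gripper is clear.

```bash
python3 -c "
from cell import *
print(hand_in())"
```

```text
the job is handed in; nothing more can be done
None
```

The ball-headed stake is in the grey/aluminium holder with its collar home. The pull test held, and I handed in at about 35 s.

- **Pressing in:** The first press stalled at a measured push of about 24 N, because the stake sat off-centre against the bore wall. I backed off, re-centred using the side forces, and it passed the detent at about 16 N, with the collar roughly 11 mm above the face. It then went down to a hard stop at the expected height.
- **Pull test:** After about 5 mm of free slide the balls caught the stake. I raised the pull slowly and held about 13 N, weight included, for just over a second. Single readings stayed between 12 and 14 N.
- **Release:** I lowered the stake to the same stop height, relaxed the forces to about zero, opened the gripper and raised it clear.
- **Last checks:** The final picture shows the stake upright and seated, the other two stakes in the rack, and the loupe, bangle, hammer and graver unmoved. The inset I pasted in covered the jar, so I did not check it, but the arm stayed well away from it.
- **Disagreement:** The network's last collar estimate was about 5 mm to one side of the socket in x, slightly more than its usual error. Its height was right, and the picture and the stop height both show the stake home.
- **Not checked:** I did not read the gauge. From the measured pull I estimate it lifted about 0.55 mm.

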